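Balance the ballast tube into the infeed and click the blank selector to step three

TASK

Get the saw's infeed ready for the next run. Lift the yellow ballast tube level, gripping it only lightly (it dents) at its balance point, which you must find by a trial lift because one end is secretly heavier, and lay it, without dropping it, centred in the two saddles of the blue cradle. Then turn the blank red feed selector all the way anticlockwise to its end stop and from there clockwise to the third click, let go, and leave everything else on the bench where it is.

Things in the scene. Friction and masses are not known exactly. Their poses are not given: they have to be found in the camera images.
- tube_mid (a point): Middle of the loose ballast tube: yellow slick round tube 32 mm across with black 44 mm square caps 14 mm thick at both ends, 200 mm long over all, 0.8 to 0.95 kg. Axis x runs along it; lying flat this point is 22 mm up. A slug jammed inside puts its balance point 35 to 48 mm from the middle, nearer one end; both ends look the same. Gripped at the middle it swings down.
- tube: The same tube; origin 22 mm under its middle, on the underside of the caps. It dents when gripped too hard: use about 30 to 40 N a finger. At that grip it stays level only if held within about 15 mm of its balance point.
- saddle_mid (a point): On the fixed blue cradle: where the middle of the tube comes to rest, 52 mm above the bench, x along the cradle. Its two aluminium U saddles, centred 93 mm either side, are each 36 mm long and 62 mm wide inside; floor 30 mm up, walls to 46 mm. Base plate 8 mm thick between them. A grey gear motor (58 mm tall) stands past the +x saddle, from 125 mm on. Either way round of the tube will do.
- dial_grip (a point): Where to hold the red blank bar grip of the feed selector: on its vertical axis, 108 mm up. Bar 70 mm long (along x), 16 wide, 44 tall, on a 72 mm disc (top 78 mm up) on a fixed grey box 130 x 130 x 70 mm. 7 detents 24 degrees (0.1 to 0.15 N m) apart, the first at the anticlockwise hard stop; the bar's angle does not tell which. Shaft (joint selector, unread): 0 at that stop, grows clockwise.
- rule: Bystander: yellow folding rule, closed, 200 x 20 x 14 mm, lying flat. Origin under its middle. Leave it alone.
- offcut: Bystander: pale wooden offcut strip, 180 x 20 x 18 mm, lying flat. Origin under its middle. Leave it alone.
- tape: Bystander: yellow and black tape measure, 70 x 35 x 66 mm, standing. Origin under its middle. Leave it alone.
- glue: Bystander: white glue bottle with an orange cap, 60 mm across, 170 mm tall. Origin under its middle. Leave it alone.
- screws: Bystander: clear screw jar with a blue lid, 70 mm across, 90 mm tall. Origin under its middle. Leave it alone.
- driver: Bystander: red-handled screwdriver lying flat. Origin under its middle. Leave it alone.
- carton: Bystander: small cardboard carton, 110 x 80 x 60 mm. Origin under its middle. Leave it alone.
- mug: Bystander: blue mug, 80 mm across, 90 mm tall. Origin under its middle. Leave it alone.
Not all that is in view belongs to the job. There is more than one size of the tube; the job needs the middle-sized.

How it is judged:
On the way, in this order (a step that is already met when the one before it is completed fails the run):
1. the tube is held clear of the bench and level (its middle over 80 mm up, within 7 degrees of level) (height (world z) of tube_mid above 0.08 m and angle between tube_mid's own x axis and vertical between 1.451 and 1.691 rad), for 0.4 s.
2. the tube lies in both saddles (horizontal distance between tube_mid and saddle_mid below 0.015 m and z of tube_mid in the frame of saddle_mid between -0.004 and 0.004 m and angle between the x axis of tube_mid and the x axis of saddle_mid, either way round below 0.1 rad and linear speed of tube below 0.02 m/s), for 0.2 s.
3. the selector is at its anticlockwise end stop (value of joint selector below 0.12 rad), for 0.05 s.
4. the selector stands at the third click (value of joint selector between 1.127 and 1.387 rad and velocity of joint selector between -0.1 and 0.1 rad/s), for 0.2 s.
At the end, for the whole second after the job is handed in: Tube at rest in both saddles (its middle within 15 mm sideways and 4 mm in height of the place, aligned within 6 degrees); selector at rest within 7 degrees of the third click from the anticlockwise stop (all of step 2 and all of step 4); the robot touches nothing.
It fails at once if something else on the bench is moved by more than 30 mm (distance of any of rule, offcut, tape, glue, screws, driver, carton, mug from where it was at the start of the episode above 0.03 m).
It fails at once if the tube is dropped (faster than 0.9 m/s) (linear speed of tube above 0.9 m/s).
It fails at once if the tube is dented by gripping it too hard (over 130 N on it in all, about 65 N a finger) (contact force between the fingers and tube above 130 N).
It also fails if it takes over 72 s, if anything falls off the work surface, if the arm or the gripper's body presses on something with over 40 N, if the wrist force passes 120 N, or if a joint passes its speed limit or range.

ROBOT

A 7-joint arm with a two-finger parallel gripper is mounted at the origin on the work surface. World frame = base frame: x ahead of the robot, y to its left, z up, the work surface at z = 0. Lengths are in m, angles in rad, forces in N, time in s.
With the tool pointing down it reaches from about 0.425 to 0.8 m from the base axis. Payload 8.3 kg.
Tool frame: the origin (TCP) lies midway between the tips of the shut fingers; the grasp point (between the pads) lies 19 mm behind it; x points along the fingers, y is the direction in which the jaws open and shut, and the axes are right-handed (so a half turn about x gives the same grasp; the last joint's range is limited). The gripper opens to 85 mm and grips with 20 to 120 N. Pads are 22 mm wide; open, the fingers measure 114 mm over their backs; the gripper's body (76 mm by 85 mm) begins 54 mm behind the grasp point. The pads swing forward as they close: fully open they stand 13 mm farther back than shut.
Start: joints at [1.132, 0.383, 0.016, 1.37, -0.006, 1.388, -0.046], TCP at [0.229, -0.581, 0.231] pointing down, gripper open.
Joint ranges: [-2.95, 2.95], [-0.25, 2.06], [-1.52, 1.56], [0.18, 2.33], [-1.44, 4.58], [0.02, 2.06], [-3.01, 3.01]. Speed limits (rad/s): [2.39, 2.39, 3.01, 3.01, 3.14, 3.14, 3.14].

INTERFACE

Orientations are given as a 3x3 rotation matrix whose columns are the frame's x, y, z axes.
In Python, from rig import arm gives the robot as it stands.
- The arm moves only by the shell command python3 -m pendant 'ROWS' [OPENING] [FORCE]. ROWS is JSON, a list of rows, each a list of 2 entries, a list of its own where there are three numbers: the shift along the tool's x, y, z each as a share of 50 mm, from -1 to 1, then the turn, a rotation vector about the tool's x, y, z each as a share of 0.15 rad, from -1 to 1. A call has 1 to 12 rows; each row shifts and turns the commanded pose from where the row before left it, along the tool's axes as they then stand; what a row does not reach is not made up. A row lasts 1/8 s, in which the tool goes at most 62.5 mm and 10.7 degrees, less where a joint would pass 70% of its speed; a pose out of reach is approached as far as the arm can. A call with a number of a shift or a turn outside -1 to 1 is refused whole. A call with a gripper value outside its range is refused whole. OPENING is the opening, from 0 (shut) to 1 (fully open), set as the call begins (- or left out, the last holds). The fingers move at their own pace and stop on an object; FORCE is the grip in N (left out, the last holds). Time passes only in rows, so rows that do not move let the fingers close. It gives the time, the measured TCP pose, the force and the opening at its end, in the units of the state.
- arm.sense(): the state, without advancing time (a new reading comes with each control period).
- arm.camera(name): name is "scene" or "top"; returns a dict with "image" (384x512x3 uint8, blue, green, red), "camera_matrix" (3x3 intrinsics, pixels), "xyz" and "attitude" of the camera in the world. Camera axes: x right, y up, looking along -z (the intrinsics and any distortion apply to the point x, -y, -z); pixel columns grow to the right and rows downward; lengths in m; the calibration is good to about 2 mm. A picture is of the moment at which its call begins. There is no depth.
- arm.close_job(): hands the job in, once; it reports no verdict.
The state is a dict: "time_s": time; "q": joint angles; "qvel": joint speeds; "joint_efforts": joint torques, N m; "eef_pos": TCP position; "ee_rot": TCP orientation; "contact_force": force on the tool from outside, world axes, zero at the start; "moment": the same for the moment, N m; "grip_width": finger opening in m.
Only numpy, scipy, OpenCV 4.12 (cv2) and the standard library are available. Lean on these libraries where they do the work, as an engineer would, in place of code of your own. Each camera call takes 0.05 s, during which the arm holds its last target. There are 200 camera calls.

## Working session

There is one attempt and no reset: what is moved stays moved. The work goes in short steps, Python scripts to look and compute and a shell command to move; the robot and the scene stay as the last step left them, time stands still between calls to the robot, and variables do not carry over. Pictures are saved under pics/ and viewed, about 8 in all and at most 12, crops included, and the job is handed in when it is done.

```bash
mkdir -p pics; ls; cat > h.py <<'E'
import numpy as np, cv2
from rig import arm
def cam(n):
    c=arm.camera(n); return c
def ray(c,u,v):
    K=np.array(c["camera_matrix"]);R=np.array(c["attitude"]);p=np.array(c["xyz"])
    d=np.linalg.inv(K)@[u,v,1]; return p,R@np.array([d[0],-d[1],-d[2]])
def at(c,u,v,z):
    p,d=ray(c,u,v); return p+d*(z-p[2])/d[2]
def proj(c,P):
    K=np.array(c["camera_matrix"]);R=np.array(c["attitude"]);p=np.array(c["xyz"])
    q=R.T@(np.array(P)-p); q=K@[q[0],-q[1],-q[2]]; return q[:2]/q[2]
E
python3 - <<'E'
from h import *
for n in("scene","top"):
    c=cam(n); print(n,{k:np.round(v,3).tolist() if k!="image" else 0 for k,v in c.items() if not isinstance(v,str)})
    cv2.imwrite(f"pics/{n}0.png",cv2.resize(c["image"],(800,600),interpolation=cv2.INTER_CUBIC))
print(arm.sense())
E
```

```text
pics
scene {'image': 0, 'camera_matrix': [[432.879, 0.0, 259.332], [0.0, 432.879, 191.852], [0.0, 0.0, 1.0]], 'xyz': [1.104, -0.462, 1.301], 'attitude': [[0.6, -0.682, 0.419], [0.8, 0.502, -0.33], [0.015, 0.533, 0.846]]}
top {'image': 0, 'camera_matrix': [[420.709, 0.0, 259.696], [0.0, 420.709, 192.885], [0.0, 0.0, 1.0]], 'xyz': [0.361, 0.012, 1.468], 'attitude': [[0.017, 0.993, -0.115], [-1.0, 0.019, 0.011], [0.014, 0.115, 0.993]]}
{'time_s': 0.1, 'q': array([ 1.13211029,  0.3841802 ,  0.01636552,  1.37106957, -0.00629963,
        1.38817264, -0.046511  ]), 'qvel': array([ 0.00132642, -0.00083275,  0.00033531, -0.00263155, -0.00056668,
        0.00029341, -0.00028887]), 'joint_efforts': array([ 2.00124159e-03, -6.29126000e+01,  8.47063847e-01, -3.72756350e+01,
        1.67590968e-02,  1.04103953e-02,  9.57360953e-05]), 'eef_pos': array([ 0.22925085, -0.58094882,  0.2303532 ]), 'ee_rot': array([[-6.75461255e-04,  3.67060130e-01, -9.30196971e-01],
       [ 1.64762103e-03, -9.30195512e-01, -3.67060750e-01],
       [-9.99998415e-01, -1.78054741e-03,  2.35350382e-05]]), 'contact_force': array([ 0.86666588, -0.45041071, -0.18092873]), 'moment': array([0.02772467, 0.00123213, 0.01089012]), 'grip_width': 0.08550316314107666}
```

View pics/top0.png

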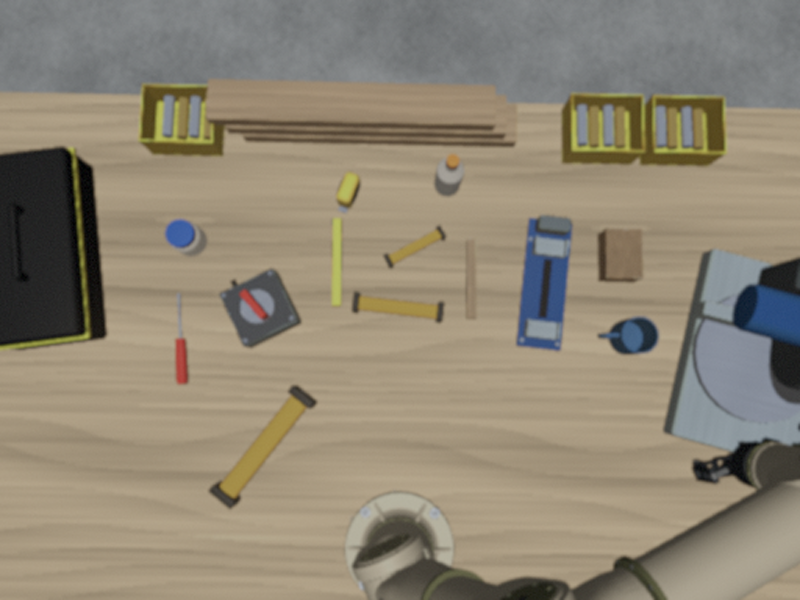

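View pics/scene0.png

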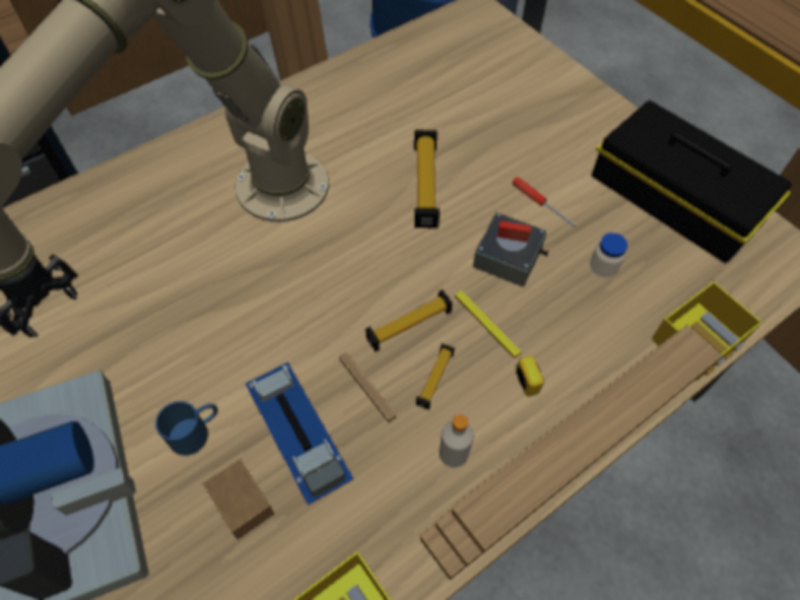

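The top view, at 800x600, shows the middle tube lying between (356,302) and (440,311). The cradle's saddles are at (550,246) and (544,329), with the motor at the top (554,224). The selector bar is at (253,304), the offcut at (471,280) and the rule at (337,262).

```bash
python3 - <<'E'
from h import *
def blobs(c,lo,hi,minA=40):
    hsv=cv2.cvtColor(c["image"],cv2.COLOR_BGR2HSV); m=cv2.inRange(hsv,lo,hi)
    n,l,s,ce=cv2.connectedComponentsWithStats(m); out=[]
    for i in range(1,n):
        if s[i,4]>=minA:
            pts=np.argwhere(l==i)[:,::-1].astype(np.float32); out.append((s[i,4],ce[i],cv2.minAreaRect(pts),pts))
    return out
s=1.5625
for n in("top","scene"):
    c=cam(n); hsv=cv2.cvtColor(c["image"],cv2.COLOR_BGR2HSV)
    if n=="top":
        for p in((400,307),(253,304),(530,290),(550,246),(356,302),(337,260)): print(p,hsv[int(p[1]/s),int(p[0]/s)])
    for nm,lo,hi,z in(("tube",(15,150,90),(27,255,255),.022),("red",(0,150,80),(8,255,255),.122),("blue",(105,150,50),(120,255,255),.008)):
        for a,ce,r,pts in blobs(c,lo,hi):
            b=cv2.boxPoints(r); e=[(b[i]+b[(i+1)%4])/2 for i in range(4)]
            d=[np.linalg.norm(b[i]-b[(i+1)%4]) for i in range(4)]; k=int(np.argmin(d[:2]))
            P,Q=at(c,*e[k],z),at(c,*e[(k+2)%4],z)
            print(n,nm,a,(ce*s).round(),"mid",((P+Q)/2).round(4),"len",np.linalg.norm(P-Q).round(4),"w",(min(d)),"yaw",np.degrees(np.arctan2(*(Q-P)[1::-1])).round(1))
    if n=="top":
        for nm,px,z in(("sad+",(550,246),.046),("sad-",(544,329),.046),("capL",(356,302),.044),("capR",(440,311),.044)):
            print(nm,at(c,px[0]/s,px[1]/s,z).round(4))
        big=c["image"][120:250]; 
        A=cv2.resize(c["image"][130:230,130:230],(400,400),interpolation=cv2.INTER_CUBIC)
        B=cv2.resize(c["image"][130:230,290:390],(400,400),interpolation=cv2.INTER_CUBIC)
        C=cv2.resize(c["image"][160:220,210:310],(400,240),interpolation=cv2.INTER_CUBIC)
        cv2.imwrite("pics/crop1.png",np.vstack([np.hstack([A,B]),np.hstack([C[:200],C[:200]*0])]))
E
```

```text
(400, 307) [ 23 145 164]
(253, 304) [  2 158 177]
(530, 290) [110 142 129]
(550, 246) [101  26 159]
(356, 302) [19 41 68]
(337, 260) [ 32 119 188]
top tube 170 [173.  91.] mid [0.9963 0.5348 0.022 ] len 0.1359 w 8.919812 yaw -90.9
top tube 232 [603. 102.] mid [ 0.9761 -0.4534  0.022 ] len 0.1625 w 19.0 yaw 91.3
top tube 918 [655. 142.] mid [ 0.9333 -0.5429  0.022 ] len 0.3641 w 41.0 yaw 91.3
top tube 247 [180. 147.] mid [0.8709 0.5097 0.022 ] len 0.1621 w 6.0 yaw 91.3
top red 69 [252. 303.] mid [0.5062 0.309  0.122 ] len 0.067 w 3.632435 yaw -136.1
top red 152 [181. 361.] mid [0.3864 0.4512 0.122 ] len 0.0832 w 5.754757 yaw -173.4
top blue 193 [179. 233.] mid [0.676  0.5075 0.008 ] len 0.0559 w 14.310822 yaw -115.5
top blue 1113 [771. 313.] mid [ 0.5194 -0.8263  0.008 ] len 0.1544 w 30.742785 yaw -103.9
sad+ [ 0.6544 -0.3208  0.046 ]
sad- [ 0.4707 -0.3063  0.046 ]
capL [0.5222 0.1036 0.044 ]
capR [ 0.5059 -0.0798  0.044 ]
scene tube 362 [745.  35.] mid [0.3101 1.421  0.022 ] len 0.4186 w 4.511604 yaw -0.1
scene tube 486 [425. 172.] mid [0.1882 0.3121 0.022 ] len 0.2403 w 10.0 yaw -37
[... 594 characters left out ...]
yaw -126.7
scene red 121 [529. 190.] mid [0.4485 0.4064 0.122 ] len 0.091 w 5.350054 yaw 4.9
scene red 153 [515. 229.] mid [0.5167 0.3001 0.122 ] len 0.0692 w 9.302051 yaw 40.6
scene blue 46 [434.   1.] mid [-0.3641  0.7719  0.008 ] len 0.0881 w 3.0 yaw -125.6
scene blue 179 [613. 244.] mid [0.6345 0.5378 0.008 ] len 0.0565 w 13.0 yaw -126.3
scene blue 515 [305. 415.] mid [ 0.563  -0.2896  0.008 ] len 0.2099 w 12.441316 yaw -5.5
scene blue 590 [280. 429.] mid [ 0.5562 -0.3414  0.008 ] len 0.2139 w 13.607153 yaw -6.3
scene blue 1806 [ 38. 462.] mid [ 0.3369 -0.7586  0.008 ] len 0.1645 w 35.284496 yaw -108.0
scene blue 55 [306. 491.] mid [ 0.6967 -0.3704  0.008 ] len 0.043 w 4.7551827 yaw -1.4
```

View pics/crop1.png

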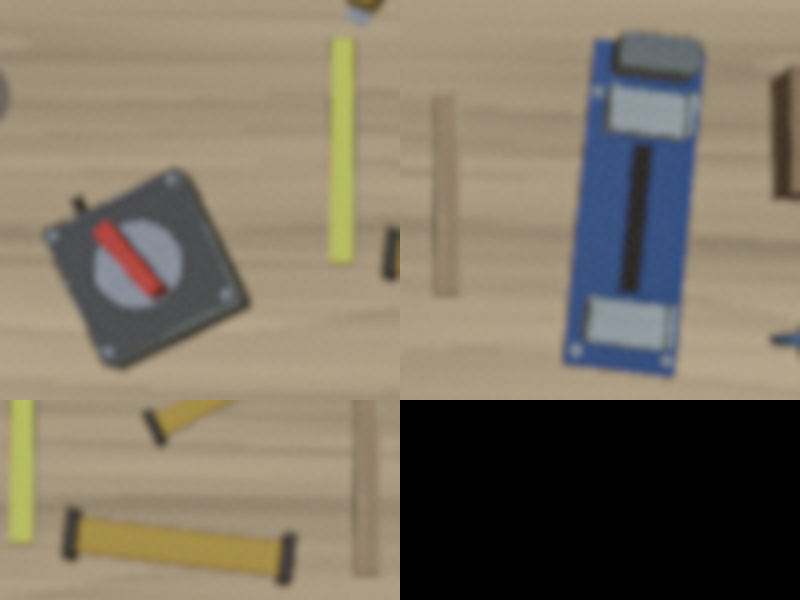

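```bash
python3 - <<'E'
from h import *
c=cam("top")
f=lambda p,o,z: at(c,(p[0]+.5)/4+o[0]-.5,(p[1]+.5)/4+o[1]-.5,z)
def line(nm,a,b,o,z):
    P,Q=f(a,o,z),f(b,o,z); print(nm,P.round(4),Q.round(4),"mid",((P+Q)/2).round(4),"L",np.linalg.norm(P-Q).round(4),"yaw",np.degrees(np.arctan2(*(P-Q)[1::-1])).round(1))
T=(210,160);A=(130,130);B=(290,130)
line("tube caps",(71,134),(288,158),T,.030)
line("slot",(243,148),(229,290),B,.008)
line("plateL",(195,38),(163,362),B,.008); line("plateR",(304,45),(274,376),B,.008)
line("saddles",(250,112),(230,323),B,.04)
line("bar",(102,228),(157,292),A,.122)
for nm,p,z in(("disc",(138,263),.078),("box",(140.5,265),.07)): print(nm,f(p,A,z).round(4))
line("boxedge",(173,178),(228,294),A,.07);line("offcut",(445,95),(447,295),(190,130),.018)
line("rule",(342,38),(341,263),A,.014)
# check in scene
c2=cam("scene")
for P in((.513,.012,.022),(.562,-.313,.008),(.508,.305,.122)): print(P,(proj(c2,P)*1.5625).round(1))
E
```

```text
tube caps [0.5243 0.1061 0.03  ] [ 0.5071 -0.0808  0.03  ] mid [0.5157 0.0127 0.03  ] L 0.1876 yaw 84.7
slot [ 0.6292 -0.3237  0.008 ] [ 0.5031 -0.3105  0.008 ] mid [ 0.5661 -0.3171  0.008 ] L 0.1268 yaw -6.0
plateL [ 0.7275 -0.2816  0.008 ] [ 0.4391 -0.2526  0.008 ] mid [ 0.5833 -0.2671  0.008 ] L 0.2898 yaw -5.8
plateR [ 0.7232 -0.3788  0.008 ] [ 0.4287 -0.3492  0.008 ] mid [ 0.5759 -0.364   0.008 ] L 0.2959 yaw -5.7
saddles [ 0.655  -0.3227  0.04  ] [ 0.4717 -0.3041  0.04  ] mid [ 0.5633 -0.3134  0.04  ] L 0.1842 yaw -5.8
bar [0.5305 0.3327 0.122 ] [0.4797 0.2864 0.122 ] mid [0.5051 0.3096 0.122 ] L 0.0687 yaw 42.3
disc [0.5074 0.3121 0.078 ]
box [0.5066 0.3117 0.07  ]
boxedge [0.5804 0.2877 0.07  ] [0.4837 0.2381 0.07  ] mid [0.5321 0.2629 0.07  ] L 0.1087 yaw 27.2
offcut [ 0.6711 -0.1474  0.018 ] [ 0.4948 -0.1502  0.018 ] mid [ 0.5829 -0.1488  0.018 ] L 0.1763 yaw 0.9
rule [0.717  0.1553 0.014 ] [0.5174 0.1503 0.014 ] mid [0.6172 0.1528 0.014 ] L 0.1996 yaw 1.4
(0.513, 0.012, 0.022) [407.6 318.5]
(0.562, -0.313, 0.008) [294.  420.7]
(0.508, 0.305, 0.122) [512.6 226.5]
```

```bash
cat >> h.py <<'E'
from scipy.spatial.transform import Rotation as Ro
def plan(pos,yaw,n):
    "print n equal steps (tool axes, shares) to TCP pos with jaws opening along yaw (deg), tool down"
    s=arm.sense(); p=np.array(s["eef_pos"]);R=np.array(s["ee_rot"])
    y=np.array([np.cos(np.radians(yaw)),np.sin(np.radians(yaw)),0]);x=np.array([0,0,-1.]); T=np.column_stack([x,y,np.cross(x,y)])
    w=Ro.from_matrix(R.T@T).as_rotvec()/n; d=(np.array(pos)-p)/n; out=[]
    for k in range(n):
        out.append([(R.T@d/.05).round(2).tolist(),(w/.15).round(2).tolist()]); R=R@Ro.from_rotvec(w).as_matrix()
    print(str(out).replace(" ",""))
def st():
    s=arm.sense(); R=np.array(s["ee_rot"]); print("t",round(s["time_s"],2),"p",np.round(s["eef_pos"],4),"yaw",np.degrees(np.arctan2(R[1,1],R[0,1])).round(1),"F",np.round(s["contact_force"],1),"M",np.round(s["moment"],3),"w",round(s["grip_width"],4),"q7",round(s["q"][6],2))
E
python3 -c "
from h import *
plan((.516,.013,.15),-5.3,14)"
```

```text
[[[0.12,-0.64,-0.69],[-0.52,-0.0,0.0]],[[0.12,-0.58,-0.74],[-0.52,-0.0,0.0]],[[0.12,-0.52,-0.78],[-0.52,-0.0,0.0]],[[0.12,-0.46,-0.82],[-0.52,-0.0,0.0]],[[0.12,-0.39,-0.86],[-0.52,-0.0,0.0]],[[0.12,-0.32,-0.88],[-0.52,-0.0,0.0]],[[0.12,-0.25,-0.91],[-0.52,-0.0,0.0]],[[0.12,-0.18,-0.92],[-0.52,-0.0,0.0]],[[0.12,-0.11,-0.94],[-0.52,-0.0,0.0]],[[0.12,-0.03,-0.94],[-0.52,-0.0,0.0]],[[0.12,0.04,-0.94],[-0.52,-0.0,0.0]],[[0.12,0.11,-0.94],[-0.52,-0.0,0.0]],[[0.12,0.19,-0.92],[-0.52,-0.0,0.0]],[[0.12,0.26,-0.91],[-0.52,-0.0,0.0]]]
```

```bash
python3 -m pendant '[[[0,-0.64,-0.69],[-0.52,0,0]],[[0,-0.58,-0.74],[-0.52,0,0]],[[0,-0.52,-0.78],[-0.52,0,0]],[[0,-0.46,-0.82],[-0.52,0,0]],[[0,-0.39,-0.86],[-0.52,0,0]],[[0,-0.32,-0.88],[-0.52,0,0]],[[0,-0.25,-0.91],[-0.52,0,0]],[[0.1,-0.18,-0.92],[-0.52,0,0]],[[0.2,-0.11,-0.94],[-0.52,0,0]],[[0.2,-0.03,-0.94],[-0.52,0,0]],[[0.2,0.04,-0.94],[-0.52,0,0]],[[0.2,0.11,-0.94],[-0.52,0,0]]]' 0.8 35
python3 -c "
from h import *
st();plan((.516,.013,.10),-5.3,3)"
```

```text
time_s: 1.8
eef_pos: [0.4779, -0.0727, 0.1863]
ee_rot: [[0.001, 0.967, -0.254], [-0.0, -0.254, -0.967], [-1.0, 0.001, 0.0]]
contact_force: [1.1, -0.9, -0.5]
grip_width: 0.0685
t 1.8 p [ 0.4779 -0.0727  0.1863] yaw -14.7 F [ 1.1 -0.9 -0.5] M [-0.072  0.053  0.011] w 0.0685 q7 -0.23
[[[0.58,0.1,-0.62],[-0.37,0.0,-0.0]],[[0.58,0.13,-0.61],[-0.37,0.0,-0.0]],[[0.58,0.17,-0.6],[-0.37,0.0,-0.0]]]
```

```bash
python3 -m pendant '[[[0.58,0.1,-0.62],[-0.37,0,0]],[[0.58,0.13,-0.61],[-0.37,0,0]],[[0.58,0.17,-0.6],[-0.37,0,0]],[[0,0,0],[0,0,0]],[[0,0,0],[0,0,0]]]' 0.8 35
python3 - <<'E'
from h import *
st()
a=cam("top");b=cam("scene")
A=cv2.resize(a["image"][150:250,200:300],(400,400),interpolation=cv2.INTER_CUBIC)
B=cv2.resize(b["image"][150:250,210:310],(400,400),interpolation=cv2.INTER_CUBIC)
cv2.imwrite("pics/near1.png",np.hstack([A,B])); plan((.516,.013,.003),-5.3,4)
E
```

```text
time_s: 2.42
eef_pos: [0.5156, 0.011, 0.0997]
ee_rot: [[0.0, 0.996, -0.093], [-0.0, -0.093, -0.996], [-1.0, 0.0, 0.0]]
contact_force: [-0.4, -0.6, 0.0]
grip_width: 0.0684
t 2.42 p [0.5156 0.011  0.0997] yaw -5.4 F [-0.4 -0.6  0. ] M [-0.01  -0.018  0.036] w 0.0684 q7 -0.33
[[[0.49,-0.0,-0.01],[-0.0,0.0,-0.0]],[[0.49,-0.0,-0.01],[-0.0,0.0,-0.0]],[[0.49,-0.0,-0.01],[-0.0,0.0,-0.0]],[[0.49,-0.0,-0.01],[-0.0,0.0,-0.0]]]
```

View pics/near1.png

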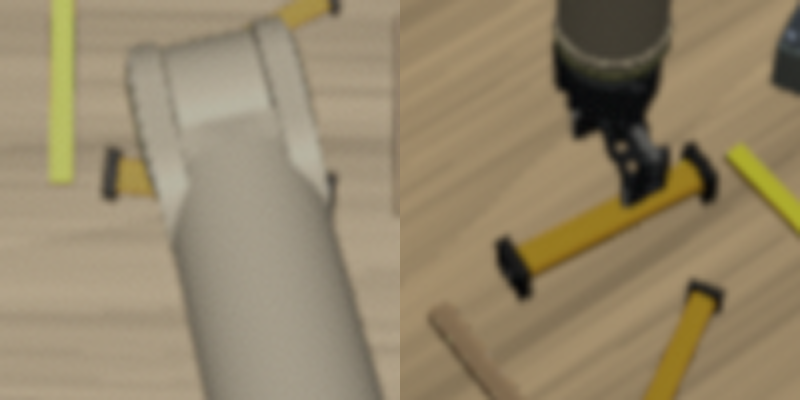

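The gripper is straddling the tube, with its fingers at (640,180) in the scene crop. Next I descend, close lightly at the middle and do a small trial lift.

```bash
python3 -m pendant '[[[0.49,0,0],[0,0,0]],[[0.49,0,0],[0,0,0]],[[0.49,0,0],[0,0,0]],[[0.47,0,0],[0,0,0]],[[0,0,0],[0,0,0]]]' 0.6 35 | grep -v rot; python3 -c "from h import *;st()"
python3 -m pendant '[[[0,0,0],[0,0,0]],[[0,0,0],[0,0,0]],[[0,0,0],[0,0,0]],[[0,0,0],[0,0,0]],[[0,0,0],[0,0,0]],[[0,0,0],[0,0,0]]]' 0 35 | grep -v rot;python3 -c "from h import *;st()"
python3 -m pendant '[[[-0.1,0,0],[0,0,0]],[[-0.1,0,0],[0,0,0]],[[0,0,0],[0,0,0]],[[0,0,0],[0,0,0]]]' | grep -v rot;python3 -c "from h import *;st()"
```

```text
time_s: 3.15
eef_pos: [0.5146, 0.0105, 0.0018]
contact_force: [0.1, -0.0, 0.1]
grip_width: 0.0513
t 3.15 p [0.5146 0.0105 0.0018] yaw -5.4 F [ 0.1 -0.   0.1] M [-0.035 -0.007 -0.015] w 0.0513 q7 -0.41
time_s: 3.9
eef_pos: [0.5164, 0.0112, 0.0039]
contact_force: [-2.5, -1.2, 8.3]
grip_width: 0.031
t 3.9 p [0.5164 0.0112 0.0039] yaw -5.3 F [-2.5 -1.2  8.3] M [-0.314  0.562 -0.166] w 0.031 q7 -0.41
time_s: 4.4
eef_pos: [0.5153, 0.0119, 0.0122]
contact_force: [0.1, 0.7, -7.0]
grip_width: 0.0308
t 4.4 p [0.5153 0.0119 0.0122] yaw -5.3 F [ 0.1  0.7 -7. ] M [ 0.144  0.041 -0.03 ] w 0.0308 q7 -0.4
```

Moment Mx is +0.14 and Fz is -7 N, so the heavy end is toward -y. I'll lower the tube, regrip 42 mm that way and lift again.

```bash
python3 -m pendant '[[[0.08,0,0],[0,0,0]],[[0.08,0,0],[0,0,0]],[[0,0,0],[0,0,0]],[[0,0,0],[0,0,0]]]' | grep -v rot
python3 -m pendant '[[[0,0,0],[0,0,0]],[[0,0,0],[0,0,0]],[[0,0,0.42],[0,0,0]],[[0,0,0.42],[0,0,0]],[[0,0,0],[0,0,0]],[[0,0,0],[0,0,0]]]' 0.55 35 | grep -v rot;python3 -c "from h import *;st()"
python3 -m pendant '[[[0,0,0],[0,0,0]],[[0,0,0],[0,0,0]],[[0,0,0],[0,0,0]],[[0,0,0],[0,0,0]],[[0,0,0],[0,0,0]]]' 0 37 | grep -v rot;python3 -c "from h import *;st()"
python3 -m pendant '[[[-0.1,0,0],[0,0,0]],[[-0.1,0,0],[0,0,0]],[[-0.1,0,0],[0,0,0]],[[0,0,0],[0,0,0]],[[0,0,0],[0,0,0]],[[0,0,0],[0,0,0]]]' | grep -v rot;python3 -c "from h import *;st()"
```

```text
time_s: 4.9
eef_pos: [0.5159, 0.0121, 0.0044]
contact_force: [0.8, 3.8, -2.8]
grip_width: 0.0312
time_s: 5.65
eef_pos: [0.5118, -0.0296, 0.0045]
contact_force: [0.7, -0.1, 0.3]
grip_width: 0.0467
t 5.65 p [ 0.5118 -0.0296  0.0045] yaw -5.3 F [ 0.7 -0.1  0.3] M [-0.001 -0.009 -0.009] w 0.0467 q7 -0.32
time_s: 6.28
eef_pos: [0.512, -0.0291, 0.0046]
contact_force: [-0.6, 5.8, 4.5]
grip_width: 0.0307
t 6.28 p [ 0.512  -0.0291  0.0046] yaw -5.2 F [-0.6  5.8  4.5] M [ 1.109 -0.027  0.022] w 0.0307 q7 -0.32
time_s: 7.02
eef_pos: [0.5114, -0.0301, 0.0191]
contact_force: [-0.1, 0.1, -8.4]
grip_width: 0.0307
t 7.03 p [ 0.5114 -0.0301  0.0191] yaw -5.3 F [-0.1  0.1 -8.4] M [-0.097  0.045 -0.036] w 0.0307 q7 -0.31
```

```bash
python3 -m pendant '[[[-0.2,0,0],[0,0,0]],[[-0.2,0,0],[0,0,0]],[[-0.2,0,0],[0,0,0]],[[0,0,0],[0,0,0]],[[0,0,0],[0,0,0]],[[0,0,0],[0,0,0]],[[0,0,0],[0,0,0]],[[0,0,0],[0,0,0]]]' | grep -v rot
python3 - <<'E'
from h import *
st();st()
a=cam("top");b=cam("scene");st()
A=cv2.resize(a["image"][150:250,200:300],(400,400),interpolation=cv2.INTER_CUBIC)
B=cv2.resize(b["image"][150:250,210:310],(400,400),interpolation=cv2.INTER_CUBIC)
cv2.imwrite("pics/near2.png",np.hstack([A,B]))
for z in(.0681,): 
  for s_ in(-1,1):
    P=np.array([.5155,.0125,z])+.093*s_*np.array([.092,.996,0]); q=proj(b,P); print((q-[210,150])*4+[400,0])
E
```

```text
time_s: 8.02
eef_pos: [0.5115, -0.03, 0.0491]
contact_force: [0.1, -0.9, -8.6]
grip_width: 0.0313
t 8.03 p [ 0.5115 -0.03    0.0491] yaw -5.3 F [ 0.1 -0.9 -8.6] M [-0.035 -0.048 -0.011] w 0.0313 q7 -0.28
t 8.03 p [ 0.5115 -0.03    0.0491] yaw -5.3 F [ 0.1 -0.9 -8.6] M [-0.035 -0.048 -0.011] w 0.0313 q7 -0.28
t 8.12 p [ 0.5116 -0.03    0.0492] yaw -5.3 F [ 0.7 -0.6 -9.1] M [-0.047 -0.017 -0.003] w 0.0313 q7 -0.28
[510.38912582 238.99373964]
[699.76401356 140.84375752]
```

View pics/near2.png

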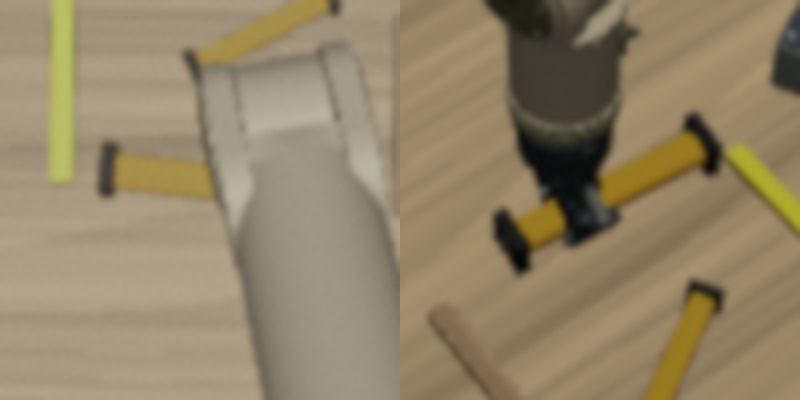

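The tube hangs level: its caps at (511,240) and (703,143) match the level prediction to within 3 px. Next I raise it and hold.

```bash
python3 -m pendant '[[[-0.2,0,0],[0,0,0]],[[-0.3,0,0],[0,0,0]],[[-0.3,0,0],[0,0,0]],[[-0.3,0,0],[0,0,0]],[[-0.2,0,0],[0,0,0]],[[-0.1,0,0],[0,0,0]],[[0,0,0],[0,0,0]],[[0,0,0],[0,0,0]],[[0,0,0],[0,0,0]],[[0,0,0],[0,0,0]],[[0,0,0],[0,0,0]],[[0,0,0],[0,0,0]]]' | grep -v rot
python3 -c "
from h import *
st();plan((.522,-.31,.12),-95.8,22)"
```

```text
time_s: 9.62
eef_pos: [0.5116, -0.0301, 0.1193]
contact_force: [1.0, 0.2, -8.7]
grip_width: 0.0305
t 9.62 p [ 0.5116 -0.0301  0.1193] yaw -5.3 F [ 1.   0.2 -8.7] M [-0.011  0.031  0.027] w 0.0305 q7 -0.23
[[[-0.0,0.03,0.25],[0.48,-0.0,0.0]],[[-0.0,0.05,0.25],[0.48,-0.0,0.0]],[[-0.0,0.07,0.25],[0.48,-0.0,0.0]],[[-0.0,0.09,0.24],[0.48,-0.0,0.0]],[[-0.0,0.1,0.23],[0.48,-0.0,0.0]],[[-0.0,0.12,0.22],[0.48,-0.0,0.0]],[[-0.0,0.14,0.22],[0.48,-0.0,0.0]],[[-0.0,0.15,0.21],[0.48,-0.0,0.0]],[[-0.0,0.16,0.19],[0.48,-0.0,0.0]],[[-0.0,0.18,0.18],[0.48,-0.0,0.0]],[[-0.0,0.19,0.17],[0.48,-0.0,0.0]],[[-0.0,0.2,0.15],[0.48,-0.0,0.0]],[[-0.0,0.21,0.14],[0.48,-0.0,0.0]],[[-0.0,0.22,0.12],[0.48,-0.0,0.0]],[[-0.0,0.23,0.11],[0.48,-0.0,0.0]],[[-0.0,0.24,0.09],[0.48,-0.0,0.0]],[[-0.0,0.24,0.07],[0.48,-0.0,0.0]],[[-0.0,0.25,0.06],[0.48,-0.0,0.0]],[[-0.0,0.25,0.04],[0.48,-0.0,0.0]],[[-0.0,0.25,0.02],[0.48,-0.0,0.0]],[[-0.0,0.25,0.0],[0.48,-0.0,0.0]],[[-0.0,0.25,-0.02],[0.48,-0.0,0.0]]]
```

```bash
python3 -m pendant '[[[0,0.01,0.12],[0.24,0,0]],[[0,0.04,0.25],[0.48,0,0]],[[0,0.06,0.25],[0.48,0,0]],[[0,0.08,0.25],[0.48,0,0]],[[0,0.1,0.24],[0.48,0,0]],[[0,0.11,0.23],[0.48,0,0]],[[0,0.13,0.22],[0.48,0,0]],[[0,0.14,0.21],[0.48,0,0]],[[0,0.16,0.2],[0.48,0,0]],[[0,0.17,0.19],[0.48,0,0]],[[0,0.18,0.17],[0.48,0,0]],[[0,0.2,0.16],[0.48,0,0]]]' | grep -v rot
python3 -m pendant '[[[0,0.21,0.14],[0.48,0,0]],[[0,0.22,0.13],[0.48,0,0]],[[0,0.23,0.11],[0.48,0,0]],[[0,0.23,0.1],[0.48,0,0]],[[0,0.24,0.08],[0.48,0,0]],[[0,0.25,0.06],[0.48,0,0]],[[0,0.25,0.05],[0.48,0,0]],[[0,0.25,0.03],[0.48,0,0]],[[0,0.25,0.01],[0.48,0,0]],[[0,0.25,0],[0.48,0,0]],[[0,0.13,-0.01],[0.24,0,0]],[[0,0,0],[0,0,0]]]' | grep -v rot
python3 - <<'E'
from h import *
st();plan((.522,-.31,.12),-95.8,2)
a=cam("top");b=cam("scene")
A=cv2.resize(a["image"][130:230,290:390],(400,400),interpolation=cv2.INTER_CUBIC)
B=cv2.resize(b["image"][210:330,130:250],(400,400),interpolation=cv2.INTER_CUBIC)
cv2.imwrite("pics/near3.png",np.hstack([A,B]))
E
```

```text
time_s: 11.12
eef_pos: [0.5166, -0.1774, 0.1192]
contact_force: [0.1, 0.0, -9.1]
grip_width: 0.0309
time_s: 12.62
eef_pos: [0.5212, -0.31, 0.119]
contact_force: [-0.4, 1.0, -8.4]
grip_width: 0.031
t 12.62 p [ 0.5212 -0.31    0.119 ] yaw -96.1 F [-0.4  1.  -8.4] M [0.064 0.075 0.024] w 0.031 q7 -1.25
[[[-0.01,-0.0,-0.01],[-0.02,0.0,0.0]],[[-0.01,-0.0,-0.01],[-0.02,0.0,0.0]]]
```

View pics/near3.png

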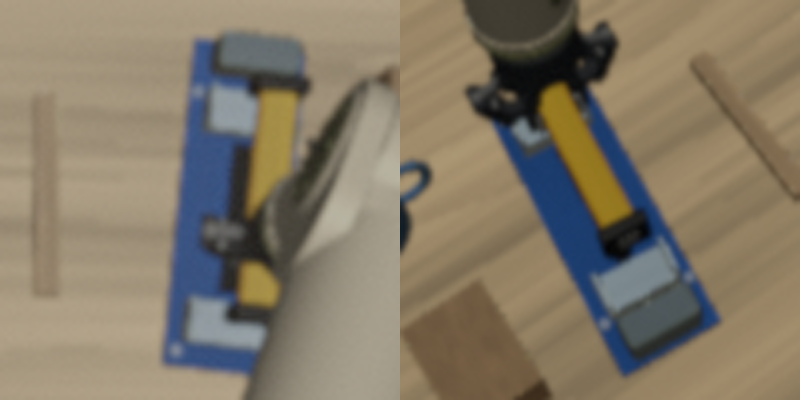

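```bash
python3 - <<'E'
from h import *
c=cam("top");b=cam("scene")
f=lambda p,z:at(c,p[0]/4+290-.4,p[1]/4+130-.4,z)
P,Q=f((280,85),.158),f((249,312),.158);print(P,Q,(P+Q)/2,np.degrees(np.arctan2(*(P-Q)[1::-1])),np.linalg.norm(P-Q))
g=lambda p,z:at(b,(p[0]-400)*.3+130-.35,p[1]*.3+210-.35,z)
print("scene cap+",g((624,220),.158),"expected",np.array([.522,-.310])+.1357*np.array([.995,-.101]))
# cradle from scene: saddle floor/wall top corners of +x saddle, motor top
for nm,p,z in(("s+ back-left",(594,276),.046),("s+ right top",(677,243),.046),("motor top",(655,312),.058)): print(nm,g(p,z))
# predicted pixel of saddle +x wall-top corners for assumed saddle_mid
y=np.radians(-5.8);ax=np.array([np.cos(y),np.sin(y)]);n=np.array([-ax[1],ax[0]])
for s,t in((75,33),(75,-33),(111,33),(111,-33)):
    w=np.array([.5645,-.3145])+ax*s/1e3+n*t/1e3
    q=proj(b,[*w,.046]);q2=proj(c,[*w,.046]); print(s,t,((q-[130,210])/.3+[400,0]).round(),((q2-[290,130])*4).round())
for s,t in((150,0),(-130,50),(-130,-50)): 
    w=np.array([.5645,-.3145])+ax*s/1e3+n*t/1e3
    print(s,t,((proj(c,[*w,.008])-[290,130])*4).round())
E
```

```text
[ 0.65309796 -0.31908064  0.158     ] [ 0.47151576 -0.29292869  0.158     ] [ 0.56230686 -0.30600467  0.158     ] -8.195535114809964 0.18345576705861757
scene cap+ [ 0.65522351 -0.32089556  0.158     ] expected [ 0.6570215 -0.3237057]
s+ back-left [ 0.63994283 -0.35701634  0.046     ]
s+ right top [ 0.65842281 -0.28039015  0.046     ]
motor top [ 0.70377267 -0.33248553  0.058     ]
75 33 [658. 234.] [212. 123.]
75 -33 [592. 270.] [288. 132.]
111 33 [676. 267.] [215.  82.]
111 -33 [610. 304.] [291.  91.]
150 0 [247.  53.]
-130 50 [160. 359.]
-130 -50 [275. 373.]
```

Positions agree within about 3 mm, so I lower the tube slowly.

```bash
python3 -m pendant '[[[0.1,0,-0.02],[-0.03,0,0]],[[0.2,0,0],[0,0,0]],[[0.3,0,0],[0,0,0]],[[0.3,0,0],[0,0,0]],[[0.3,0,0],[0,0,0]],[[0.2,0,0],[0,0,0]],[[0.16,0,0],[0,0,0]],[[0,0,0],[0,0,0]],[[0,0,0],[0,0,0]]]' | grep -v rot
python3 -m pendant '[[[0.05,0,0],[0,0,0]],[[0.05,0,0],[0,0,0]],[[0,0,0],[0,0,0]],[[0,0,0],[0,0,0]],[[0,0,0],[0,0,0]]]' | grep -v rot;python3 -c "from h import *;st()"
```

```text
time_s: 13.95
eef_pos: [0.523, -0.3098, 0.0419]
contact_force: [-0.2, -0.6, -8.8]
grip_width: 0.0305
time_s: 14.58
eef_pos: [0.5226, -0.3096, 0.0364]
contact_force: [-0.4, -1.1, -8.4]
grip_width: 0.0309
t 14.57 p [ 0.5226 -0.3096  0.0364] yaw -95.8 F [-0.4 -1.1 -8.4] M [-0.003  0.044  0.035] w 0.0309 q7 -1.26
```

```bash
python3 -m pendant '[[[0.03,0,0],[0,0,0]],[[0.03,0,0],[0,0,0]],[[0,0,0],[0,0,0]],[[0,0,0],[0,0,0]],[[0,0,0],[0,0,0]]]' | grep -v rot;python3 -c "from h import *;st()"
```

```text
time_s: 15.2
eef_pos: [0.5227, -0.3097, 0.0347]
contact_force: [-5.5, 2.4, 2.9]
grip_width: 0.0308
t 15.2 p [ 0.5227 -0.3097  0.0347] yaw -95.8 F [-5.5  2.4  2.9] M [ 0.653  1.033 -0.063] w 0.0308 q7 -1.26
```

Contact came at z = 0.0347, against 0.0345 expected. I release and rise.

```bash
python3 -m pendant '[[[0,0,0],[0,0,0]],[[0,0,0],[0,0,0]],[[0,0,0],[0,0,0]],[[0,0,0],[0,0,0]],[[-0.2,0,0],[0,0,0]],[[-0.5,0,0],[0,0,0]],[[-0.7,0,0],[0,0,0]],[[-0.8,0,0],[0,0,0]],[[-0.8,0,0],[0,0,0]],[[-0.5,0,0],[0,0,0]],[[0,0,0],[0,0,0]]]' 0.6| grep -v rot
python3 - <<'E'
from h import *
st();plan((.5065,.311,.20),-47.7,20)
E
```

```text
time_s: 16.58
eef_pos: [0.5238, -0.3102, 0.2116]
contact_force: [-0.2, 0.4, 0.5]
grip_width: 0.0515
t 16.57 p [ 0.5238 -0.3102  0.2116] yaw -95.8 F [-0.2  0.4  0.5] M [-0.002 -0.028  0.066] w 0.0515 q7 -1.23
[[[0.01,-0.62,0.08],[-0.28,-0.0,-0.0]],[[0.01,-0.62,0.05],[-0.28,-0.0,-0.0]],[[0.01,-0.62,0.03],[-0.28,-0.0,-0.0]],[[0.01,-0.62,0.0],[-0.28,-0.0,-0.0]],[[0.01,-0.62,-0.02],[-0.28,-0.0,-0.0]],[[0.01,-0.62,-0.05],[-0.28,-0.0,-0.0]],[[0.01,-0.62,-0.08],[-0.28,-0.0,-0.0]],[[0.01,-0.61,-0.1],[-0.28,-0.0,-0.0]],[[0.01,-0.61,-0.13],[-0.28,-0.0,-0.0]],[[0.01,-0.6,-0.15],[-0.28,-0.0,-0.0]],[[0.01,-0.6,-0.18],[-0.28,-0.0,-0.0]],[[0.01,-0.59,-0.2],[-0.28,-0.0,-0.0]],[[0.01,-0.58,-0.23],[-0.28,-0.0,-0.0]],[[0.01,-0.57,-0.25],[-0.28,-0.0,-0.0]],[[0.01,-0.56,-0.28],[-0.28,-0.0,-0.0]],[[0.01,-0.55,-0.3],[-0.28,-0.0,-0.0]],[[0.01,-0.53,-0.32],[-0.28,-0.0,-0.0]],[[0.01,-0.52,-0.34],[-0.28,-0.0,-0.0]],[[0.01,-0.5,-0.36],[-0.28,-0.0,-0.0]],[[0.01,-0.49,-0.39],[-0.28,-0.0,-0.0]]]
```

```bash
python3 -m pendant '[[[0,-0.4,0.04],[-0.2,0,0]],[[0,-0.62,0.05],[-0.28,0,0]],[[0,-0.62,0.03],[-0.28,0,0]],[[0,-0.62,0],[-0.28,0,0]],[[0,-0.62,-0.02],[-0.28,0,0]],[[0,-0.62,-0.05],[-0.28,0,0]],[[0,-0.62,-0.08],[-0.28,0,0]],[[0,-0.61,-0.1],[-0.28,0,0]],[[0,-0.61,-0.13],[-0.28,0,0]],[[0,-0.6,-0.15],[-0.28,0,0]],[[0,-0.6,-0.18],[-0.28,0,0]],[[0,-0.59,-0.2],[-0.28,0,0]]]'| grep -v rot
python3 -m pendant '[[[0,-0.58,-0.23],[-0.28,0,0]],[[0,-0.57,-0.25],[-0.28,0,0]],[[0,-0.56,-0.28],[-0.28,0,0]],[[0,-0.55,-0.3],[-0.28,0,0]],[[0,-0.53,-0.32],[-0.28,0,0]],[[0,-0.52,-0.34],[-0.28,0,0]],[[0,-0.5,-0.36],[-0.28,0,0]],[[0,-0.3,-0.2],[-0.2,0,0]],[[0,0,0],[0,0,0]]]'| grep -v rot
python3 - <<'E'
from h import *
st();plan((.506,.311,.15),-47.7,3)
a=cam("top");b=cam("scene")
A=cv2.resize(b["image"][210:330,130:250],(400,400),interpolation=cv2.INTER_CUBIC)
B=cv2.resize(a["image"][130:230,290:390],(400,400),interpolation=cv2.INTER_CUBIC)
cv2.imwrite("pics/near4.png",np.hstack([A,B]))
E
```

```text
time_s: 18.08
eef_pos: [0.5168, 0.0545, 0.2083]
contact_force: [0.4, -0.3, 0.3]
grip_width: 0.0513
time_s: 19.2
eef_pos: [0.5107, 0.2898, 0.2082]
contact_force: [-0.3, -0.3, -0.1]
grip_width: 0.051
t 19.2 p [0.5107 0.2898 0.2082] yaw -48.9 F [-0.3 -0.3 -0.1] M [-0.026  0.003 -0.006] w 0.051 q7 -1.59
[[[0.39,-0.13,-0.07],[-0.05,0.0,0.0]],[[0.39,-0.13,-0.07],[-0.05,0.0,0.0]],[[0.39,-0.13,-0.07],[-0.05,0.0,0.0]]]
```

View pics/near4.png

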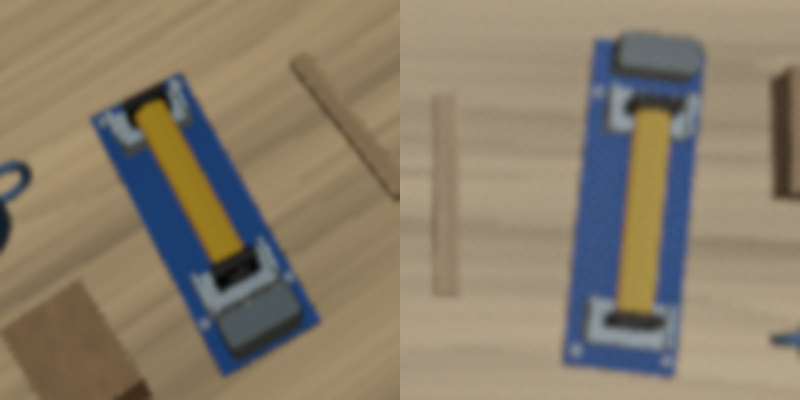

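The tube lies in both saddles, centred to about 3 mm (caps at (656,103) and (635,321), saddle centres at (650,112) and (630,323)). Now I descend on the selector.

```bash
python3 -m pendant '[[[0.3,-0.13,-0.07],[-0.05,0,0]],[[0.4,-0.13,-0.07],[-0.05,0,0]],[[0.4,-0.13,-0.07],[-0.05,0,0]],[[0.4,0,0],[0,0,0]],[[0.4,0,0],[0,0,0]],[[0.3,0,0],[0,0,0]],[[0.18,0,0],[0,0,0]],[[0,0,0],[0,0,0]],[[0,0,0],[0,0,0]]]'| grep -v rot
python3 -c "from h import *;st()"
python3 -m pendant '[[[0,0,0],[0,0,0]],[[0,0,0],[0,0,0]],[[0,0,0],[0,0,0]],[[0,0,0],[0,0,0]],[[0,0,0],[0,0,0]],[[0,0,0],[0,0,0]]]' 0 40| grep -v rot
python3 -c "from h import *;st()"
```

```text
time_s: 20.42
eef_pos: [0.507, 0.3101, 0.0901]
contact_force: [0.4, -0.0, -0.1]
grip_width: 0.0511
t 20.43 p [0.507  0.3101 0.0901] yaw -47.8 F [ 0.4 -0.  -0.1] M [-0.003  0.002 -0.057] w 0.0511 q7 -1.66
time_s: 21.18
eef_pos: [0.5064, 0.3103, 0.09]
contact_force: [-2.7, 0.6, 5.7]
grip_width: 0.0157
t 21.18 p [0.5064 0.3103 0.09  ] yaw -47.7 F [-2.7  0.6  5.7] M [0.06  0.614 0.065] w 0.0157 q7 -1.66
```

```bash
for i in 1; do python3 -m pendant '[[[0,0,0],[-0.56,0,0]],[[0,0,0],[-0.56,0,0]],[[0,0,0],[-0.56,0,0]],[[0,0,0],[-0.56,0,0]],[[0,0,0],[-0.56,0,0]],[[0,0,0],[0,0,0]],[[0,0,0],[0,0,0]]]' >/dev/null
python3 -c "from h import *;st()"; done
python3 -m pendant '[[[0,0,0],[-0.56,0,0]],[[0,0,0],[-0.56,0,0]],[[0,0,0],[-0.56,0,0]],[[0,0,0],[0,0,0]]]' >/dev/null
python3 -c "from h import *;st()"
python3 -m pendant '[[[0,0,0],[-0.56,0,0]],[[0,0,0],[-0.56,0,0]],[[0,0,0],[0,0,0]],[[0,0,0],[0,0,0]]]' >/dev/null
python3 -c "from h import *;st()"
```

```text
t 22.05 p [0.5069 0.3101 0.09  ] yaw -23.7 F [-1.1  1.1  5.4] M [-0.011  0.379  0.073] w 0.0152 q7 -1.27
t 22.55 p [0.5072 0.31   0.09  ] yaw -9.2 F [-0.2 -0.3  5.4] M [ 0.063  0.017 -0.003] w 0.0157 q7 -1.04
t 23.05 p [0.5074 0.31   0.09  ] yaw 0.2 F [1.9 0.3 6.5] M [ 0.132 -0.22   0.047] w 0.0154 q7 -0.89
```

```bash
python3 -m pendant '[[[0,0,0],[-0.56,0,0]],[[0,0,0],[-0.56,0,0]],[[0,0,0],[-0.28,0,0]],[[0,0,0],[0,0,0]],[[0,0,0],[0,0,0]]]' >/dev/null
python3 -c "from h import *;st()"
python3 -m pendant '[[[0,0,0],[-0.56,0,0]],[[0,0,0],[-0.56,0,0]],[[0,0,0],[-0.28,0,0]],[[0,0,0],[0,0,0]],[[0,0,0],[0,0,0]]]' >/dev/null
python3 -c "from h import *;st()"
python3 -m pendant '[[[0,0,0],[-0.28,0,0]],[[0,0,0],[-0.28,0,0]],[[0,0,0],[-0.14,0,0]],[[0,0,0],[0,0,0]],[[0,0,0],[0,0,0]]]' >/dev/null
python3 -c "from h import *;st()"
```

```text
t 23.68 p [0.5076 0.3101 0.09  ] yaw 12.2 F [2.9 1.7 5.6] M [ 0.339 -0.686 -0.003] w 0.0152 q7 -0.7
t 24.3 p [0.5078 0.3102 0.09  ] yaw 24.3 F [4.5 3.2 4.8] M [ 0.619 -1.123  0.042] w 0.0155 q7 -0.51
t 24.93 p [0.5079 0.3102 0.0901] yaw 30.3 F [5.1 2.7 3.7] M [ 0.67  -1.219  0.062] w 0.016 q7 -0.41
```

```bash
python3 -m pendant '[[[0,0,0],[-0.5,0,0]],[[0,0,0],[-0.5,0,0]],[[0,0,0],[-0.5,0,0]],[[0,0,0],[0,0,0]],[[0,0,0],[0,0,0]]]' >/dev/null
python3 -c "from h import *;st()"
python3 -m pendant '[[[0,0,0],[-0.3,0,0]],[[0,0,0],[-0.3,0,0]],[[0,0,0],[0,0,0]],[[0,0,0],[0,0,0]]]' >/dev/null
python3 -c "from h import *;st()"
python3 -m pendant '[[[0,0,0],[-0.3,0,0]],[[0,0,0],[-0.3,0,0]],[[0,0,0],[0,0,0]],[[0,0,0],[0,0,0]]]' >/dev/null
python3 -c "from h import *;st()"
```

```text
t 25.55 p [0.5081 0.3101 0.0902] yaw 42.8 F [3.2 4.2 6.3] M [ 1.181 -0.661 -3.851] w 0.0153 q7 -0.21
t 26.05 p [0.5082 0.3101 0.0903] yaw 47.6 F [-0.   6.4  6.8] M [ 1.589 -0.123 -6.98 ] w 0.0155 q7 -0.14
t 26.55 p [0.5084 0.3097 0.0905] yaw 52.5 F [-0.5  5.9  7.4] M [ 1.829  0.36  -9.643] w 0.0163 q7 -0.06
```

A hard stop: Mz reaches -9.6 N m. I back off to take the load off, then let go and look at the bar's angle at the stop.

```bash
python3 -m pendant '[[[0,0,0],[0.3,0,0]],[[0,0,0],[0.3,0,0]],[[0,0,0],[0,0,0]],[[0,0,0],[0,0,0]]]' >/dev/null
python3 -c "from h import *;st()"
python3 -m pendant '[[[0,0,0],[0.3,0,0]],[[0,0,0],[0.3,0,0]],[[0,0,0],[0,0,0]],[[0,0,0],[0,0,0]]]' >/dev/null
python3 -c "from h import *;st()"
```

```text
t 27.05 p [0.5084 0.3098 0.0903] yaw 47.7 F [1.5 4.8 7. ] M [ 1.413 -0.235 -6.084] w 0.0158 q7 -0.14
t 27.55 p [0.5083 0.3098 0.0902] yaw 42.8 F [4.1 2.5 5.1] M [ 1.113 -0.766 -2.903] w 0.0153 q7 -0.21
```

```bash
python3 -m pendant '[[[0,0,0],[0.25,0,0]],[[0,0,0],[0.23,0,0]],[[0,0,0],[0,0,0]],[[0,0,0],[0,0,0]]]' >/dev/null
python3 -c "from h import *;st()"
python3 -m pendant '[[[0,0,0],[0,0,0]],[[0,0,0],[0,0,0]],[[0,0,0],[0,0,0]],[[-0.3,0,0],[0,0,0]],[[-0.6,0,0],[0,0,0]],[[-0.8,0,0],[0,0,0]],[[-0.8,0,-0.8],[0,0,0]],[[0,0,-1],[0,0,0]],[[0,0,-1],[0,0,0]],[[0,0,-1],[0,0,0]],[[0,0,0],[0,0,0]]]' 0.6 >/dev/null
python3 - <<'E'
from h import *
st()
a=cam("top");b=cam("scene")
A=cv2.resize(a["image"][140:220,130:210],(400,400),interpolation=cv2.INTER_CUBIC)
B=cv2.resize(b["image"][125:190,295:360],(400,400),interpolation=cv2.INTER_CUBIC)
cv2.imwrite("pics/dial1.png",np.hstack([A,B]))
for c,n in((a,"top"),(b,"scene")):
    m=cv2.inRange(cv2.cvtColor(c["image"],cv2.COLOR_BGR2HSV),(0,130,80),(9,255,255)); nn,l,s,ce=cv2.connectedComponentsWithStats(m)
    for i in range(1,nn):
        if s[i,4]>25: print(n,s[i],(ce[i]*1.5625).round(), at(c,*ce[i],.115).round(3))
E
```

```text
t 28.05 p [0.508  0.31   0.0902] yaw 38.8 F [3.5 2.6 6.4] M [ 0.829 -0.849 -1.853] w 0.0156 q7 -0.28
t 29.43 p [0.3813 0.4609 0.216 ] yaw 39.7 F [ 1.2 -0.2  0.4] M [ 0.019  0.013 -0.046] w 0.0512 q7 -0.54
top [152 188  21  14 104] [253. 304.] [0.505 0.311 0.115]
top [113 217   6  18  99] [180. 352.] [0.404 0.455 0.115]
scene [328 113  21  18 143] [528. 190.] [0.445 0.411 0.115]
scene [325 137   9  19  80] [514. 227.] [0.508 0.31  0.115]
```

View pics/dial1.png

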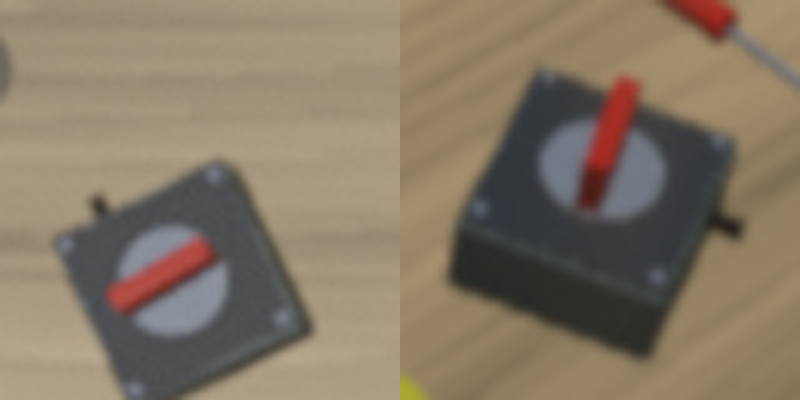

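The bar now runs from (113,298) to (212,246) in the top crop. I measure how far it turned from the start by blob PCA in both images.

```bash
cat > bar.py <<'E'
from h import *
def baryaw(c,img,z=.118):
    m=cv2.inRange(cv2.cvtColor(img,cv2.COLOR_BGR2HSV),(0,110,80),(10,255,255)); n,l,s,ce=cv2.connectedComponentsWithStats(m)
    k=min(range(1,n),key=lambda i:np.linalg.norm(ce[i]-proj(c,(.507,.311,z)))if s[i,4]>25 else 1e9)
    P=np.array([at(c,u,v,z)[:2] for v,u in np.argwhere(l==k)]); w,V=np.linalg.eigh(np.cov(P.T)); return P.mean(0).round(4),np.degrees(np.arctan2(V[1,1],V[0,1]))%180,np.sqrt(w*12).round(4)
E
python3 - <<'E'
from bar import *
for n in("top","scene"):
    c=cam(n); im0=cv2.resize(cv2.imread(f"pics/{n}0.png"),(512,384),interpolation=cv2.INTER_AREA)
    print(n,"start",baryaw(c,im0),"now",baryaw(c,c["image"]))
st();plan((.5065,.311,.17),27.5,6)
E
```

```text
top start (array([0.5072, 0.3119]), np.float64(43.081715185819064), array([0.0149, 0.0736])) now (array([0.5045, 0.3112]), np.float64(121.26665290989745), array([0.0174, 0.0712]))
scene start (array([0.5142, 0.3057]), np.float64(34.9967448338636), array([0.0441, 0.0645])) now (array([0.5092, 0.3093]), np.float64(124.15222318624069), array([0.0168, 0.0811]))
t 29.62 p [0.3877 0.456  0.2147] yaw 39.1 F [-0.3 -0.2 -0.6] M [-0.025 -0.03   0.012] w 0.051 q7 -0.54
[[[0.15,0.0,0.62],[0.23,0.0,-0.0]],[[0.15,0.02,0.62],[0.23,0.0,-0.0]],[[0.15,0.04,0.62],[0.23,0.0,-0.0]],[[0.15,0.07,0.62],[0.23,0.0,-0.0]],[[0.15,0.09,0.62],[0.23,0.0,-0.0]],[[0.15,0.11,0.62],[0.23,0.0,-0.0]]]
```

```bash
python3 -m pendant '[[[0.05,0,0.4],[0.16,0,0]],[[0.1,0.02,0.62],[0.16,0,0]],[[0.15,0.04,0.62],[0.16,0,0]],[[0.15,0.07,0.62],[0.16,0,0]],[[0.15,0.09,0.62],[0.16,0,0]],[[0.15,0.11,0.62],[0.16,0,0]],[[0,0,0],[0,0,0]],[[0,0,0],[0,0,0]]]' >/dev/null
python3 -c "from h import *;st();plan((.5070,.311,.09),31,5)"
```

```text
t 30.62 p [0.5023 0.3228 0.1769] yaw 30.8 F [-0.3  0.7  0. ] M [ 0.048 -0.018 -0.02 ] w 0.0513 q7 -0.38
[[[0.35,-0.01,0.05],[-0.0,-0.0,0.0]],[[0.35,-0.01,0.05],[-0.0,-0.0,0.0]],[[0.35,-0.01,0.05],[-0.0,-0.0,0.0]],[[0.35,-0.01,0.05],[-0.0,-0.0,0.0]],[[0.35,-0.01,0.05],[-0.0,-0.0,0.0]]]
```

```bash
python3 -m pendant '[[[0.3,-0.02,0.13],[0,0,0]],[[0.35,-0.02,0.12],[0,0,0]],[[0.4,0,0],[0,0,0]],[[0.4,0,0],[0,0,0]],[[0.29,0,0],[0,0,0]],[[0,0,0],[0,0,0]],[[0,0,0],[0,0,0]]]' >/dev/null
python3 -c "from h import *;st()"
python3 -m pendant '[[[0,0,0],[0,0,0]],[[0,0,0],[0,0,0]],[[0,0,0],[0,0,0]],[[0,0,0],[0,0,0]],[[0,0,0],[0,0,0]]]' 0 40 >/dev/null
python3 -c "from h import *;st()"
python3 -m pendant '[[[0,0,0],[-0.13,0,0]],[[0,0,0],[-0.13,0,0]],[[0,0,0],[0,0,0]],[[0,0,0],[0,0,0]]]' >/dev/null
python3 -c "from h import *;st()"
```

```text
t 31.5 p [0.5067 0.3127 0.0904] yaw 31.0 F [0.4 0.6 0.7] M [ 0.022 -0.003 -0.012] w 0.0511 q7 -0.41
t 32.12 p [0.5067 0.3124 0.0905] yaw 31.0 F [-0.9 -1.4  5.3] M [-0.25   0.351  0.075] w 0.0155 q7 -0.41
t 32.62 p [0.5067 0.3125 0.0906] yaw 33.2 F [-1.  -1.2  5.1] M [-0.258  0.366 -0.14 ] w 0.0155 q7 -0.37
```

```bash
for i in 1; do python3 -m pendant '[[[0,0,0],[-0.13,0,0]],[[0,0,0],[-0.1,0,0]],[[0,0,0],[0,0,0]],[[0,0,0],[0,0,0]],[[0,0,0],[0,0,0]]]' >/dev/null
python3 -c "from h import *;st();st()"; done
python3 -m pendant '[[[0,0,0],[-0.13,0,0]],[[0,0,0],[-0.1,0,0]],[[0,0,0],[0,0,0]],[[0,0,0],[0,0,0]],[[0,0,0],[0,0,0]]]' >/dev/null
python3 -c "from h import *;st()"
python3 -m pendant '[[[0,0,0],[-0.13,0,0]],[[0,0,0],[-0.1,0,0]],[[0,0,0],[0,0,0]],[[0,0,0],[0,0,0]],[[0,0,0],[0,0,0]]]' >/dev/null
python3 -c "from h import *;st()"
```

```text
t 33.25 p [0.5065 0.3126 0.0905] yaw 35.1 F [-3.6  1.   5.5] M [-0.166  0.529 -0.808] w 0.0152 q7 -0.34
t 33.25 p [0.5065 0.3126 0.0905] yaw 35.1 F [-3.6  1.   5.5] M [-0.166  0.529 -0.808] w 0.0152 q7 -0.34
t 33.88 p [0.5065 0.3126 0.0906] yaw 37.0 F [-4.   0.8  6.5] M [-0.025  0.71  -1.784] w 0.0157 q7 -0.31
t 34.5 p [0.5064 0.3129 0.0906] yaw 39.0 F [-4.3  1.4  6.6] M [ 0.156  0.876 -1.996] w 0.0156 q7 -0.28
```

```bash
python3 -m pendant '[[[0,0,0],[0.5,0,0]],[[0,0,0],[0.5,0,0]],[[0,0,0],[0.5,0,0]],[[0,0,0],[0.5,0,0]],[[0,0,0],[0.5,0,0]],[[0,0,0],[0.5,0,0]],[[0,0,0],[0.5,0,0]],[[0,0,0],[0.5,0,0]],[[0,0,0],[0.5,0,0]],[[0,0,0],[0.5,0,0]],[[0,0,0],[0.5,0,0]],[[0,0,0],[0.5,0,0]]]' >/dev/null
python3 -m pendant '[[[0,0,0],[0.5,0,0]],[[0,0,0],[0.5,0,0]],[[0,0,0],[0.5,0,0]],[[0,0,0],[0.5,0,0]],[[0,0,0],[0.5,0,0]],[[0,0,0],[0.5,0,0]],[[0,0,0],[0.35,0,0]],[[0,0,0],[0,0,0]],[[0,0,0],[0,0,0]]]' >/dev/null
python3 -c "from h import *;st()"
```

```text
t 37.12 p [0.5081 0.3124 0.0906] yaw -41.2 F [6.  0.3 2.2] M [ 0.203 -1.172  0.06 ] w 0.0156 q7 -1.55
```

Now I release, rise, step aside and look.

```bash
python3 -m pendant '[[[0,0,0],[0,0,0]],[[0,0,0],[0,0,0]],[[0,0,0],[0,0,0]],[[-0.3,0,0],[0,0,0]],[[-0.6,0,0],[0,0,0]],[[-0.8,0,0],[0,0,0]],[[-0.8,0,0],[0,0,0]],[[0,0.5,0.5],[0,0,0]],[[0,0.7,0.7],[0,0,0]],[[0,0.7,0.7],[0,0,0]],[[0,0.7,0.7],[0,0,0]],[[0,0,0],[0,0,0]]]' 0.6 >/dev/null
python3 - <<'E'
from bar import *
st()
for n in("top","scene"):
    c=cam(n); im0=cv2.resize(cv2.imread(f"pics/{n}0.png"),(512,384),interpolation=cv2.INTER_AREA)
    print(n,"start",baryaw(c,im0),"now",baryaw(c,c["image"]))
    x=c["image"][140:220,130:210] if n=="top" else c["image"][125:190,295:360]
    y=cv2.resize(x,(400,400),interpolation=cv2.INTER_CUBIC); A=y if n=="top" else np.hstack([A,y])
cv2.imwrite("pics/dial2.png",A)
E
```

```text
t 38.62 p [0.5196 0.1236 0.2158] yaw -41.7 F [-0.4  0.8  0.3] M [ 0.026 -0.025 -0.02 ] w 0.0517 q7 -1.14
top start (array([0.5072, 0.3119]), np.float64(43.081715185819064), array([0.0149, 0.0736])) now (array([0.5067, 0.312 ]), np.float64(51.065543840614566), array([0.0137, 0.0742]))
scene start (array([0.5142, 0.3057]), np.float64(34.9967448338636), array([0.0441, 0.0645])) now (array([0.5145, 0.305 ]), np.float64(50.126656316526564), array([0.0433, 0.0647]))
```

View pics/dial2.png

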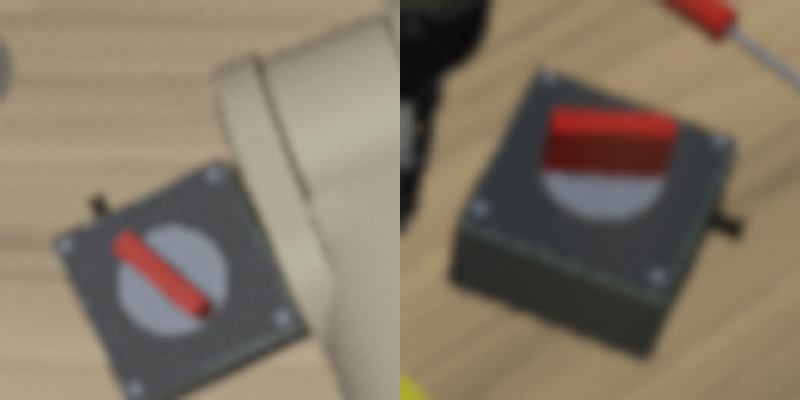

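The bar now rests at 51.1° in the top view. That is 70° from the visual stop reading (121.3°) and 72° from the stop felt by torque (about 123°). After release it moved from the jaw's 48.8° to 51°, so it settled in that detent. I hand in.

```bash
python3 - <<'E'
from bar import *
c=cam("top");i0=cv2.resize(cv2.imread("pics/top0.png"),(512,384),interpolation=cv2.INTER_AREA)
print(baryaw(c,c["image"])); st()
f=lambda p:at(c,p[0]/4+290-.4,p[1]/4+130-.4,.074)
P,Q=f((256,103)),f((235,321));print("tube mid",((P+Q)/2).round(4),"yaw",np.degrees(np.arctan2(*(P-Q)[1::-1])))
arm.close_job()
E
```

```text
(array([0.5068, 0.3119]), np.float64(50.8680238064056), array([0.0138, 0.0741]))
t 38.77 p [0.5185 0.1299 0.2157] yaw -41.2 F [ 0.1 -0.2 -0.1] M [0.032 0.019 0.003] w 0.0514 q7 -1.14
tube mid [ 0.5634 -0.3102  0.074 ] yaw -5.884148611663886
the job is handed in; nothing more can be done
```

The job is handed in at 38.8 s: the tube lies in both saddles of the cradle and the selector is at what I measured as the third click from its anticlockwise stop.

- **Balance point:** A trial lift at the middle showed the heavy end toward -y. I regripped about 42 mm that way at 37 N. The tube then hung level, with almost no moment at the wrist, and I held it at about 137 mm for over 0.4 s.
- **Tube in the cradle:** It touched down within 0.2 mm of the expected height. From the camera its middle is about 4 mm from the estimated cradle centre, and its yaw is -5.9° against about -5.8° for the cradle. This comes from the picture taken just after I let go, and I did not take another before handing in.
- **Selector:** I turned it anticlockwise to the hard stop, which I felt twice. I pressed much harder than needed the first time, up to 9.6 N m. I then turned it clockwise and let go. It settled about 70 to 72° from the stop, against 72° for the third click.
- **Disagreements:** The stop angle read 121° in the top view, 124° in the scene view and about 123° by torque. The starting bar angle was 78 to 80° from the stop, which does not sit on a detent. I therefore relied on the stop, and on the bar settling toward 51° after I let go.
- **The rest of the bench:** The gripper is open and clear, with no contact force reading. The objects in my close-up pictures looked undisturbed, but I did not check every bystander after the last move.

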